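# Pump up the lens-cell clamp

## Task

Pump up the clamping station: with the fingertips, press the pump's plunger all the way down and let it come all the way back up, again and again, until the steel indicator pin in the side of the pump stands fully out, its tip level with the end of the ledge under it. Move the pin only by pumping, do not touch it, leave the loose things on the bench where they are, and finish with the plunger up and the robot clear.

Things in the scene. Friction and masses are not known exactly. Their poses are not given: they have to be found in the camera images.
- station: Station fixed to the bench: plate 12 mm thick, x -75..75, y -215..105 mm from the origin. On it the pump, a grey block 70 x 70 mm, top 68 mm above the bench, plunger on top; 138 mm to its -y side a white round lens cell, 100 mm across, with two clamps up to 57 mm high. Origin on the bench surface straight below the plunger's axis, z up. The indicator pin comes out of the block's +y side.
- plunger_top (a point): Centre of the flat top of the plunger's cap (moves with it): a round white disc 44 mm across, 14 mm thick, on a 14 mm steel rod. Top 110 mm above the bench when up, 86 mm fully pressed. Its spring pushes back with 5 N at the top, 11 N at the bottom, plus 1 N and 8 N per m/s while driving the pin.
- plunger (a joint): Plunger's depth, m: 0 up (springs back when let go), 0.024 at the bottom stop. Down strokes drive the pin a third as far; to take the next tooth the plunger must rise to within 5 mm of the top. A full stroke gives 6 mm of pin (the first 2 to 8 mm), short ones less or none; 3 to 6 full strokes are needed; extra ones do no harm.
- pin (a joint): How far the indicator pin is out, m: 0 in, about 0.042 fully out. It stays where it is when the plunger comes up. It starts between 0.002 and 0.023.
- pin_tip (a point): Tip of the indicator pin, on its axis, moving with it. The pin is a plain steel rod 14 mm thick, 45 mm above the bench, which slides out level along the station's +y, right above the ledge. Its tip stands 4 mm out of the block's side at joint value 0 and 46 mm out when fully out.
- ledge_end (a point): Middle of the end of the top face of the black ledge under the pin: the ledge is fixed to the block, 26 mm wide, 46 mm long, its top 30 mm above the bench. When the pin is fully out its tip is level with this end.
- bottle: Bystander: a loose clear plastic bottle, 48 mm across, 110 mm tall; origin at the centre of its underside.
- lens_ring: Bystander: a loose aluminium ring lying flat, 60 mm across, 14 mm high; origin at the centre of its underside.
- driver_case: Bystander: a loose black tool case, 50 x 110 x 28 mm, lying flat; origin at the centre of its underside.

How it is judged:
By the outcome, as a careful person would: the job done as asked, in the order asked, and still so for the second after the job is handed in, with the robot touching nothing.
It also fails if it takes over 45 s, if anything falls off the work surface, if the arm or the gripper's body presses on something with over 40 N, if the wrist force passes 120 N, or if a joint passes its speed limit or range.

## Robot

A 6-joint arm with a two-finger parallel gripper is mounted at the origin on the work surface. World frame = base frame: x ahead of the robot, y to its left, z up, the work surface at z = 0. Lengths are in m, angles in rad, forces in N, time in s.
With the tool pointing down it reaches from about 0.4 to 0.825 m from the base axis. Payload 7 kg.
Tool frame: the origin (TCP) lies midway between the tips of the shut fingers; the grasp point (between the pads) lies 19 mm behind it; z points along the fingers, x is the direction in which the jaws open and shut, and the axes are right-handed (so a half turn about z gives the same grasp; the last joint's range is limited). The gripper opens to 88 mm and grips with 3 to 60 N. Pads are 19 mm wide; open, the fingers measure 130 mm over their backs; the gripper's body (78 mm by 193 mm) begins 47 mm behind the grasp point.
Start: joints at [-0.838, 0.359, 0.012, 0, -1.224, -0.288], TCP at [0.29, -0.609, 0.227] pointing down, gripper open.
Joint ranges: [-3.07, 3.07], [-1.43, 2.12], [-1.02, 1.25], [-3.03, 1.67], [-3.05, -0], [-3.03, 3.03]. Speed limits (rad/s): [2.39, 2.39, 3.01, 3.14, 3.14, 3.14].

## Interface

Orientations are given as [roll, pitch, yaw] about the fixed x, y, z axes, in that order (R = Rz(yaw) Ry(pitch) Rx(roll)).
In Python, from station import arm, viewer, ticket gives the robot as it stands. The module is installed in compiled form; this text tells all that it offers.
- The arm moves only by the tool step_arm, never from a script. Its argument "targets" is a list of rows, each a list of 3 entries, a list of its own where there are three numbers: the shift along the tool's x, y, z in m, then the turn, a rotation vector about the tool's x, y, z in degrees, then the opening, from -1 (shut) to 1 (fully open), so that 0 is half open. A call has exactly 8 rows; each row shifts and turns the commanded pose from where the row before left it, along the tool's axes as they then stand; what a row does not reach is not made up. A row lasts 1/10 s, in which the tool goes at most 50 mm and 8.59 degrees, less where a joint would pass 70% of its speed; a pose out of reach is approached as far as the arm can. A call is refused whole if a number of a shift passes 0.05 or a number of a turn 8.59, either way. A call with a gripper value outside its range is refused whole. The fingers move at their own pace and stop on an object; "grip_force" is the grip in N (left out, the last holds). Time passes only in rows, so rows that do not move let the fingers close, or fill a call up. It gives the time, the measured TCP pose, the force and the opening at its end, in the units of the state.
- arm.get_state(): the state, without advancing time (a new reading comes with each control period).
- viewer.grab_frame(name): name is "side" or "top"; returns (picture, depth): 480x640x3 uint8, red, green, blue; 480x640 float32, m along the optical axis (not along the pixel's ray), 0 where there is no reading.
- viewer.calibration(name): a dict with "fov_y" (degrees; the focal length in pixels is half the picture's height over the tangent of half this angle, whatever the lens; pixels are square), "cx", "cy" (the principal point, pixels), "distortion" ([k1, k2, p1, p2, k3] as OpenCV has them; the pictures are not rectified), "world_to_cam" (4x4, takes a point from world to camera coordinates). Camera axes: x right, y up, looking along -z (the intrinsics and any distortion apply to the point x, -y, -z); pixel columns grow to the right and rows downward; lengths in m; the calibration is good to about 2 mm. A picture is of the moment at which its call begins. calibration takes no time and is no camera call.
- ticket.job_done(): hands the job in, once; it reports no verdict.
The state is a dict: "t": time; "q": joint angles; "qd": joint speeds; "joint_efforts": joint torques, N m; "eef_pos": TCP position; "ee_rot": TCP orientation; "force": force on the tool from outside, world axes, zero at the start; "moment": the same for the moment, N m; "width": finger opening in m.
Only numpy, scipy, OpenCV 4.12 (cv2) and the standard library are available. Lean on these libraries where they do the work, as an engineer would, in place of code of your own. Each camera call takes 0.05 s, during which the arm holds its last target.

## Working session

There is one attempt and no reset: what is moved stays moved. The work goes in short steps, Python scripts to look and compute and a tool call to move; the robot and the scene stay as the last step left them, time stands still between calls to the robot, and variables do not carry over. Pictures are saved under pics/ and viewed, and the job is handed in when it is done.

Besides the shell and the picture viewer there is one more tool, called after ">>>" as name(argument=value, ...), one argument or row to a line, values as JSON. step_arm: Moves the arm, as the interface text tells. Its arguments: {"type":"object","properties":{"targets":{"type":"array"},"grip_force":{"type":"number"}},"required":["targets"]}

```bash
mkdir -p pics; python3 - <<'E'
from station import arm, viewer, ticket
import cv2,numpy as np
print(arm.get_state())
for n in ("side","top"):
    p,d=viewer.grab_frame(n); np.savez(f"{n}0.npz",p=p,d=d)
    cv2.imwrite(f"pics/{n}0.png",p[:,:,::-1]); c=viewer.calibration(n); print(n,c)
E
```

```text
{'t': 0.0, 'q': array([-8.37888426e-01,  3.59400810e-01,  1.10711958e-02, -3.65959720e-04,
       -1.22411491e+00, -2.88076932e-01]), 'qd': array([-9.65658389e-05, -9.05297263e-04,  1.91167896e-03, -1.83790104e-03,
        1.78740315e-03, -1.47273785e-03]), 'joint_efforts': array([ 4.31809076e-05, -5.82713163e+01,  2.93057388e+01,  6.99725837e+00,
        6.95041599e-03, -1.42190734e-04]), 'eef_pos': array([ 0.29021015, -0.60888316,  0.22561621]), 'ee_rot': array([-3.14145419e+00, -1.67802652e-03,  2.01550255e+00]), 'force': array([-0.27641866, -0.42852477,  0.72785863]), 'moment': array([ 0.02068879, -0.0211058 ,  0.03188402]), 'width': 0.087438160481613}
side {'fov_y': 51.1786467257678, 'cx': 307.032019127191, 'cy': 237.11534580677068, 'distortion': array([-0.08205301,  0.        ,  0.        ,  0.        ,  0.        ]), 'world_to_cam': array([[ 0.99753605, -0.06772386,  0.01831124, -0.58108563],
       [ 0.02932893,  0.63967507,  0.76808569, -0.15616377],
       [-0.06373097, -0.76565611,  0.64008521, -0.73450977],
       [ 0.        ,  0.        ,  0.        ,  1.        ]])}
top {'fov_y': 49.38528563403425, 'cx': 312.29306631144374, 'cy': 242.7841367894351, 'distortion': array([0.02619835, 0.        , 0.        , 0.        , 0.        ]), 'world_to_cam': array([[-0.01191537, -0.99981256,  0.01525975,  0.12489462],
       [ 0.98812106, -0.00943494,  0.15338761, -0.59838231],
       [-0.15321489,  0.01690615,  0.98804827, -0.847004  ],
       [ 0.        ,  0.        ,  0.        ,  1.        ]])}
```

View pics/side0.png

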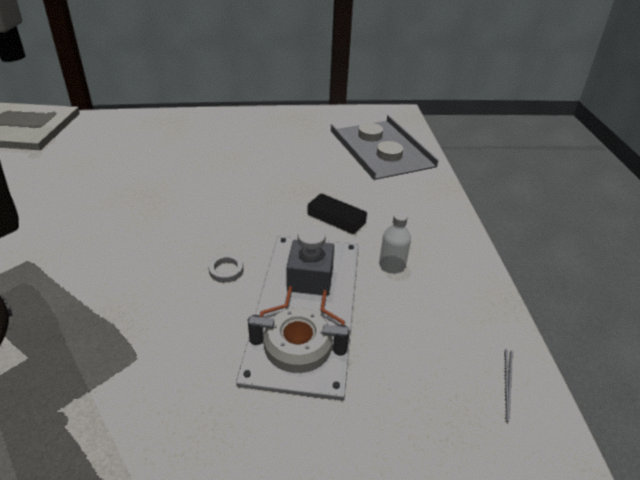

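View pics/top0.png

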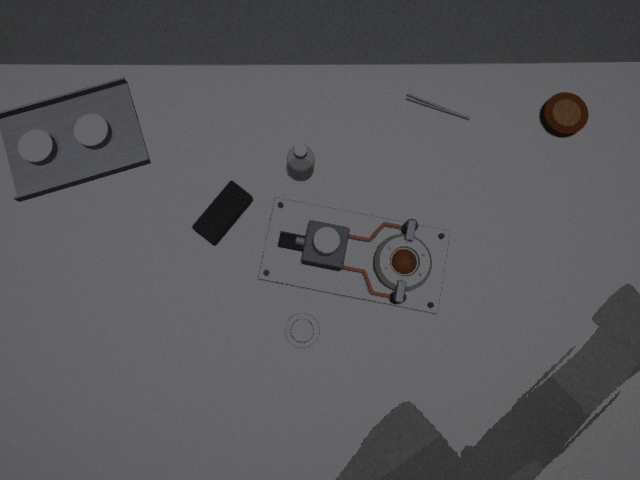

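The side view shows the station from (280,240) to (345,390), with the plunger cap near (312,238) and the bottle at (396,245). In the top view the cap is near (327,240), the ledge and pin are at (279–305, 241), the bottle is at (300,163), the ring at (302,331) and the case at (222,213).

```bash
cat > h.py <<'E'
import numpy as np,cv2
from station import viewer
def cam(n):
    c=viewer.calibration(n); f=240/np.tan(np.radians(c['fov_y']/2))
    return np.array([[f,0,c['cx']],[0,f,c['cy']],[0,0,1]]),np.array(c['distortion']),np.array(c['world_to_cam'])
def ray(n,uv):
    K,D,W=cam(n); x,y=cv2.undistortPoints(np.array([[uv]],float),K,D)[0,0]
    d=W[:3,:3].T@np.array([x,-y,-1]); o=-W[:3,:3].T@W[:3,3]; return o,d
def onz(n,uv,z):
    o,d=ray(n,uv); return o+d*(z-o[2])/d[2]
def proj(n,P):
    K,D,W=cam(n); p=W[:3,:3]@np.asarray(P)+W[:3,3]; p=p*[1,-1,-1]
    return cv2.projectPoints(p.reshape(1,1,3),np.zeros(3),np.zeros(3),K,D)[0].ravel()
def dpt(n,uv,d):
    o,r=ray(n,uv); return o+r*d[int(round(uv[1])),int(round(uv[0]))]
E
python3 - <<'E'
from h import *
t=np.load('top0.npz'); s=np.load('side0.npz')
for n,a,(x,y,w,h) in (('top',t,(265,205,100,75)),('side',s,(270,215,80,90))):
    im=a['p'][y:y+h,x:x+w,::-1]
    im=cv2.convertScaleAbs(im,alpha=1.6 if n=='top' else 1.3)
    cv2.imwrite(f'pics/z_{n}0.png',cv2.resize(im,None,fx=6.5,fy=6.5,interpolation=cv2.INTER_CUBIC))
for uv in [(327,240),(322,240),(330,243),(300,241),(284,241),(310,262),(345,230)]: print(uv,dpt('top',uv,t['d']).round(4))
for uv in [(312,237),(312,275)]: print(uv,dpt('side',uv,s['d']).round(4))
# cap by depth height mask
def hmap(n,d):
    K,D,W=cam(n); v,u=np.mgrid[:480,:640]; pts=np.stack([u,v],-1).reshape(-1,1,2).astype(float)
    xy=cv2.undistortPoints(pts,K,D)[:,0]; z=d.reshape(-1)
    c=np.c_[xy[:,0]*z,-xy[:,1]*z,-z]; return ((c-W[:3,3])@W[:3,:3]).reshape(480,640,3)
P=hmap('top',t['d'])
m=((P[...,2]>.1)&(P[...,2]<.125)&(t['d']>0)).astype(np.uint8); m[:,:310]=0;m[:,345:]=0;m[:215]=0;m[270:]=0
c=max(cv2.findContours(m,0,1)[0],key=cv2.contourArea); print('cap',cv2.minEnclosingCircle(c),P[m>0].mean(0),np.median(P[m>0][:,2]))
(u,v),r=cv2.minEnclosingCircle(c); M=cv2.moments(m,True); uv=(M['m10']/M['m00'],M['m01']/M['m00']); print(uv,onz('top',uv,.11))
m=((P[...,2]>.062)&(P[...,2]<.075)).astype(np.uint8)+((P[...,2]>.1)&(P[...,2]<.125));m[:,:290]=0;m[:,360:]=0;m[:215]=0;m[275:]=0
m=(m>0).astype(np.uint8)
c=max(cv2.findContours(m,0,1)[0],key=cv2.contourArea); b=cv2.minAreaRect(c);print('block',b,[onz('top',q,.068).round(4) for q in cv2.boxPoints(b)])
# plate corners
hsv=t['p'].max(2)
m=((P[...,2]>.006)&(P[...,2]<.09)).astype(np.uint8)
m[:, :255]=0;m[:,460:]=0;m[:190]=0;m[318:]=0
c=max(cv2.findContours(m,0,1)[0],key=cv2.contourArea); b=cv2.minAreaRect(c);print('plate',b,[onz('top',q,.012).round(4) for q in cv2.boxPoints(b)])
E
```

```text
(327, 240) [0.5939 0.0962 0.11  ]
(322, 240) [0.5938 0.1042 0.1108]
(330, 243) [0.463  0.1335 0.9268]
(300, 241) [0.6018 0.1394 0.0526]
(284, 241) [0.6059 0.1674 0.0286]
(310, 262) [0.5651 0.1229 0.0585]
(345, 230) [0.6172 0.0639 0.0687]
(312, 237) [0.594  0.0864 0.1089]
(312, 275) [0.5931 0.0569 0.0566]
cap ((326.38677978515625, 239.66981506347656), 13.811310768127441) [0.59441521 0.0971764  0.10946908] 0.10959955833413437
(326.36224489795916, 239.74149659863946) [0.59431138 0.09719988 0.11      ]
block ((325.4615478515625, 243.6923065185547), (41.96884536743164, 41.57661437988281), 11.309932708740234) [array([0.5676, 0.1382, 0.068 ]), array([0.6362, 0.124 , 0.068 ]), array([0.6216, 0.0552, 0.068 ]), array([0.5532, 0.0703, 0.068 ])]
plate ((355.6478271484375, 252.52011108398438), (182.5823516845703, 88.27734375), 11.113040924072266) [array([0.5429, 0.2145, 0.012 ]), array([0.6986, 0.1846, 0.012 ]), array([ 0.6313, -0.1351,  0.012 ]), array([ 0.4784, -0.0972,  0.012 ])]
```

View pics/z_top0.png

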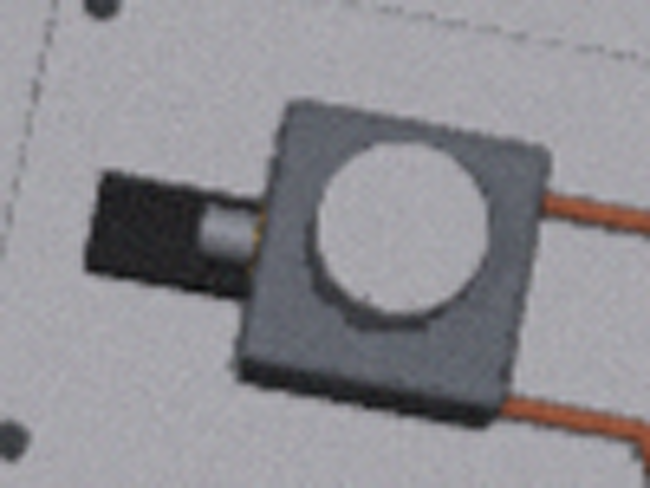

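View pics/z_side0.png

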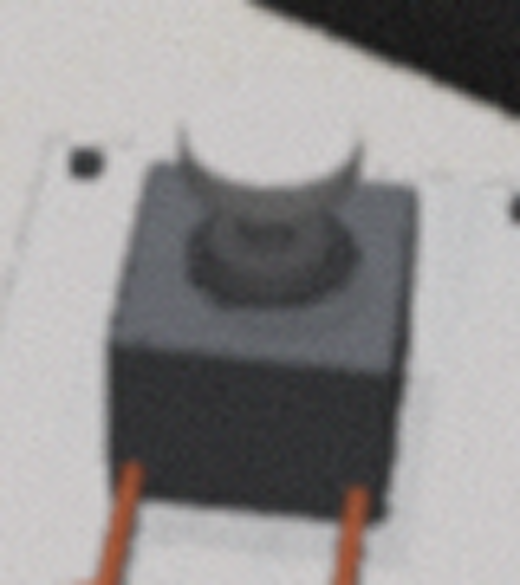

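The plunger axis is at (0.594, 0.097) and its top at 0.110. The block centre, which I measured separately, agrees to under 1 mm. Station yaw is about -12°, and the pin is partly out. Next I'll shut the fingers and travel at height.

>>> step_arm(
  targets=[
    [[0.012,0.014,0],[0,0,0],-1],
    [[0.025,0.028,0],[0,0,0],-1],
    [[0.031,0.035,0],[0,0,0],-1],
    [[0.031,0.035,0],[0,0,0],-1],
    [[0.031,0.035,0],[0,0,0],-1],
    [[0.031,0.035,0],[0,0,0],-1],
    [[0.031,0.035,0],[0,0,0],-1],
    [[0.031,0.035,0],[0,0,0],-1],
  ],
  grip_force=20,
)

```text
t: 0.9
eef_pos: [0.422, -0.2972, 0.2266]
ee_rot: [3.141, -0.0, 2.016]
force: [0.9, -0.3, -0.0]
width: 0.0292
```

>>> step_arm(
  targets=[
    [[0.031,0.035,0],[0,0,0],-1],
    [[0.031,0.035,0],[0,0,0],-1],
    [[0.031,0.035,0],[0,0,0],-1],
    [[0.031,0.035,0],[0,0,0],-1],
    [[0.031,0.035,0],[0,0,0],-1],
    [[0.031,0.035,0],[0,0,0],-1],
    [[0.025,0.028,0],[0,0,0],-1],
    [[0.012,0.014,0],[0,0,0],-1],
  ],
)

```text
t: 1.7
eef_pos: [0.5538, 0.0133, 0.2263]
ee_rot: [3.142, -0.0, 2.018]
force: [0.4, 0.1, -1.3]
width: 0.0005
```

>>> step_arm(
  targets=[
    [[0.008,0.01,0],[0,0,0],-1],
    [[0.012,0.014,0.01],[0,0,0],-1],
    [[0.014,0.017,0.02],[0,0,0],-1],
    [[0.013,0.016,0.02],[0,0,0],-1],
    [[0.009,0.011,0.015],[0,0,0],-1],
    [[0.003,0.004,0.01],[0,0,0],-1],
    [[0,0,0],[0,0,0],-1],
    [[0,0,0],[0,0,0],-1],
  ],
)

```text
t: 2.5
eef_pos: [0.593, 0.0938, 0.1518]
ee_rot: [-3.141, 0.0, 2.015]
force: [0.3, -0.2, 1.0]
width: 0.0008
```

```bash
python3 - <<'E'
from h import *
from station import arm
for n in ("side",):
    p,d=viewer.grab_frame(n); cv2.imwrite(f"pics/{n}1.png",p[:,:,::-1])
s=arm.get_state();print(s['t'],s['eef_pos'],s['ee_rot'],s['force'],s['q'])
e=np.array([.5943,.0972])-s['eef_pos'][:2];y=s['ee_rot'][2];print(e@[np.cos(y),np.sin(y)],e@[np.sin(y),-np.cos(y)])
E
```

```text
2.55 [0.59324277 0.09380551 0.15234079] [3.14080385e+00 2.45904805e-04 2.01517173e+00] [0.00118377 0.65841463 0.4293537 ] [ 4.82040953e-01  2.94636642e-01 -2.59997831e-01  3.24161061e-04
 -1.01538289e+00 -1.60863260e+00]
0.002610320020874615 0.0024138240547296862
```

View pics/side1.png

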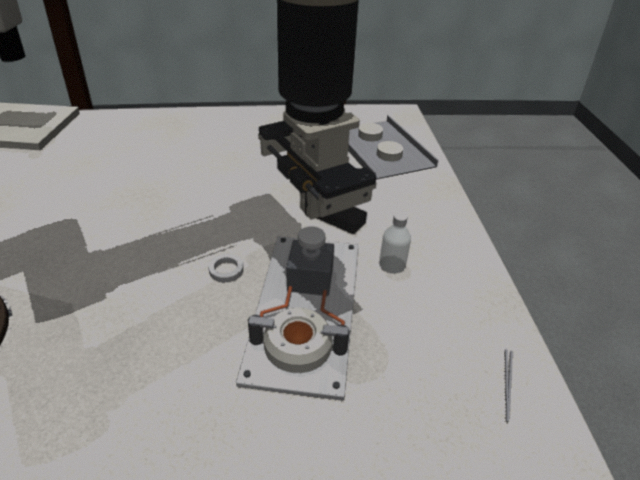

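```bash
python3 - <<'E'
from h import *
print(proj('side',[.5932,.0938,.1523]),proj('side',[.5932,.0938,.2183]),proj('side',[.5943,.0972,.11]))
im=cv2.imread('pics/side1.png')[120:280,230:400]
cv2.imwrite('pics/z_side1.png',cv2.resize(cv2.convertScaleAbs(im,alpha=1.5),None,fx=3.7,fy=3.7,interpolation=cv2.INTER_CUBIC))
E
```

```text
[311.78921173 211.47065836] [312.92769096 173.94323572] [311.66756141 231.99521667]
```

View pics/z_side1.png

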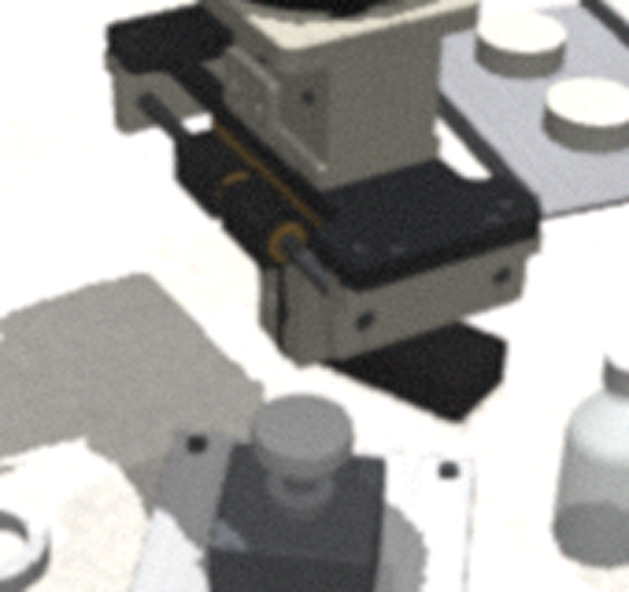

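Fingertips show just above and behind the cap, at (311,217), consistent with the projected TCP (312,211). I'll centre over the cap and go down until just above it, then begin the first stroke.

>>> step_arm(
  targets=[
    [[0.0025,0.0025,0.005],[0,0,0],-1],
    [[0,0,0.01],[0,0,0],-1],
    [[0,0,0.01],[0,0,0],-1],
    [[0,0,0.008],[0,0,0],-1],
    [[0,0,0.004],[0,0,0],-1],
    [[0,0,0],[0,0,0],-1],
    [[0,0,0],[0,0,0],-1],
    [[0,0,0],[0,0,0],-1],
  ],
)

```text
t: 3.35
eef_pos: [0.5945, 0.0978, 0.1149]
ee_rot: [3.141, 0.0, 2.016]
force: [0.5, 0.1, -0.2]
width: 0.0006
```

>>> step_arm(
  targets=[
    [[0,0,0.004],[0,0,0],-1],
    [[0,0,0.004],[0,0,0],-1],
    [[0,0,0.005],[0,0,0],-1],
    [[0,0,0.005],[0,0,0],-1],
    [[0,0,0.005],[0,0,0],-1],
    [[0,0,0.004],[0,0,0],-1],
    [[0,0,0],[0,0,0],-1],
    [[0,0,0],[0,0,0],-1],
  ],
)

```text
t: 4.15
eef_pos: [0.5948, 0.0979, 0.0886]
ee_rot: [3.14, 0.0, 2.016]
force: [-2.7, 0.4, 10.4]
width: 0.0006
```

Contact and the spring force match what was given: 10.4 N near the bottom. I'll creep to the stop.

>>> step_arm(
  targets=[
    [[0,0,0.002],[0,0,0],-1],
    [[0,0,0.001],[0,0,0],-1],
    [[0,0,0.001],[0,0,0],-1],
    [[0,0,0.001],[0,0,0],-1],
    [[0,0,0],[0,0,0],-1],
    [[0,0,0],[0,0,0],-1],
    [[0,0,0],[0,0,0],-1],
    [[0,0,0],[0,0,0],-1],
  ],
)

```text
t: 4.95
eef_pos: [0.5951, 0.098, 0.0861]
ee_rot: [3.139, 0.001, 2.017]
force: [-10.1, 0.4, 27.9]
width: 0.0004
```

The stop is at z = 0.086 with 28 N. Next I'll rise above the top and repeat full strokes.

>>> step_arm(
  targets=[
    [[0,0,-0.008],[0,0,0],-1],
    [[0,0,-0.01],[0,0,0],-1],
    [[0,0,-0.01],[0,0,0],-1],
    [[0,0,-0.004],[0,0,0],-1],
    [[0,0,0],[0,0,0],-1],
    [[0,0,0],[0,0,0],-1],
    [[0,0,0],[0,0,0],-1],
    [[0,0,0],[0,0,0],-1],
  ],
)

```text
t: 5.75
eef_pos: [0.5939, 0.0976, 0.1139]
ee_rot: [-3.14, -0.0, 2.016]
force: [-0.1, 0.3, -0.2]
width: 0.0005
```

>>> step_arm(
  targets=[
    [[0,0,0.004],[0,0,0],-1],
    [[0,0,0.006],[0,0,0],-1],
    [[0,0,0.006],[0,0,0],-1],
    [[0,0,0.006],[0,0,0],-1],
    [[0,0,0.006],[0,0,0],-1],
    [[0,0,0.004],[0,0,0],-1],
    [[0,0,0],[0,0,0],-1],
    [[0,0,0],[0,0,0],-1],
  ],
)

```text
t: 6.55
eef_pos: [0.5948, 0.0978, 0.0861]
ee_rot: [3.139, 0.001, 2.017]
force: [-12.2, 0.2, 30.2]
width: 0.0008
```

>>> step_arm(
  targets=[
    [[0,0,-0.008],[0,0,0],-1],
    [[0,0,-0.01],[0,0,0],-1],
    [[0,0,-0.01],[0,0,0],-1],
    [[0,0,-0.004],[0,0,0],-1],
    [[0,0,0],[0,0,0],-1],
    [[0,0,0],[0,0,0],-1],
    [[0,0,0],[0,0,0],-1],
    [[0,0,0],[0,0,0],-1],
  ],
)

```text
t: 7.35
eef_pos: [0.5939, 0.0976, 0.1138]
ee_rot: [-3.14, -0.0, 2.016]
force: [1.0, -0.2, 0.5]
width: 0.0003
```

>>> step_arm(
  targets=[
    [[0,0,0.004],[0,0,0],-1],
    [[0,0,0.006],[0,0,0],-1],
    [[0,0,0.006],[0,0,0],-1],
    [[0,0,0.006],[0,0,0],-1],
    [[0,0,0.006],[0,0,0],-1],
    [[0,0,0.004],[0,0,0],-1],
    [[0,0,0],[0,0,0],-1],
    [[0,0,0],[0,0,0],-1],
  ],
)

```text
t: 8.15
eef_pos: [0.5948, 0.0978, 0.0861]
ee_rot: [3.139, 0.001, 2.017]
force: [-10.9, 1.4, 30.6]
width: 0.0008
```

>>> step_arm(
  targets=[
    [[0,0,-0.008],[0,0,0],-1],
    [[0,0,-0.01],[0,0,0],-1],
    [[0,0,-0.01],[0,0,0],-1],
    [[0,0,-0.004],[0,0,0],-1],
    [[0,0,0],[0,0,0],-1],
    [[0,0,0],[0,0,0],-1],
    [[0,0,0],[0,0,0],-1],
    [[0,0,0],[0,0,0],-1],
  ],
)

```text
t: 8.95
eef_pos: [0.5939, 0.0976, 0.1138]
ee_rot: [-3.14, -0.0, 2.016]
force: [-0.3, 0.3, -0.1]
width: 0.0005
```

```bash
python3 - <<'E'
from h import *
p,d=viewer.grab_frame('top'); cv2.imwrite("pics/top2.png",cv2.convertScaleAbs(p[:,:,::-1],alpha=1.6))
E
```

```text
(no output)
```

View pics/top2.png

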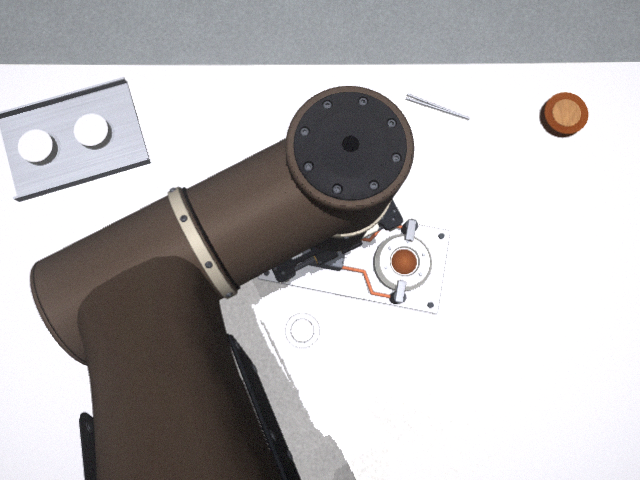

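The arm hides the pin from above, with the block at about (325,240) covered. Three strokes are done. Up to six may be needed and extra ones do no harm, so I'll do four more and then back off to check.

>>> step_arm(
  targets=[
    [[0,0,0.004],[0,0,0],-1],
    [[0,0,0.006],[0,0,0],-1],
    [[0,0,0.006],[0,0,0],-1],
    [[0,0,0.006],[0,0,0],-1],
    [[0,0,0.006],[0,0,0],-1],
    [[0,0,0.004],[0,0,0],-1],
    [[0,0,0],[0,0,0],-1],
    [[0,0,0],[0,0,0],-1],
  ],
)

```text
t: 9.8
eef_pos: [0.5948, 0.0978, 0.0861]
ee_rot: [3.139, 0.001, 2.017]
force: [-11.3, 0.0, 30.2]
width: 0.0006
```

>>> step_arm(
  targets=[
    [[0,0,-0.008],[0,0,0],-1],
    [[0,0,-0.01],[0,0,0],-1],
    [[0,0,-0.01],[0,0,0],-1],
    [[0,0,-0.004],[0,0,0],-1],
    [[0,0,0],[0,0,0],-1],
    [[0,0,0],[0,0,0],-1],
    [[0,0,0],[0,0,0],-1],
    [[0,0,0],[0,0,0],-1],
  ],
)

```text
t: 10.6
eef_pos: [0.5939, 0.0976, 0.1138]
ee_rot: [-3.14, -0.0, 2.016]
force: [0.1, 1.5, -0.2]
width: 0.0007
```

>>> step_arm(
  targets=[
    [[0,0,0.004],[0,0,0],-1],
    [[0,0,0.006],[0,0,0],-1],
    [[0,0,0.006],[0,0,0],-1],
    [[0,0,0.006],[0,0,0],-1],
    [[0,0,0.006],[0,0,0],-1],
    [[0,0,0.004],[0,0,0],-1],
    [[0,0,0],[0,0,0],-1],
    [[0,0,0],[0,0,0],-1],
  ],
)

```text
t: 11.4
eef_pos: [0.5948, 0.0978, 0.0861]
ee_rot: [3.139, 0.001, 2.017]
force: [-12.1, 0.4, 31.3]
width: 0.0007
```

>>> step_arm(
  targets=[
    [[0,0,-0.008],[0,0,0],-1],
    [[0,0,-0.01],[0,0,0],-1],
    [[0,0,-0.01],[0,0,0],-1],
    [[0,0,-0.004],[0,0,0],-1],
    [[0,0,0],[0,0,0],-1],
    [[0,0,0],[0,0,0],-1],
    [[0,0,0],[0,0,0],-1],
    [[0,0,0],[0,0,0],-1],
  ],
)

```text
t: 12.2
eef_pos: [0.594, 0.0976, 0.1139]
ee_rot: [-3.14, -0.0, 2.015]
force: [-0.6, 0.9, 0.1]
width: 0.0004
```

>>> step_arm(
  targets=[
    [[0,0,0.004],[0,0,0],-1],
    [[0,0,0.006],[0,0,0],-1],
    [[0,0,0.006],[0,0,0],-1],
    [[0,0,0.006],[0,0,0],-1],
    [[0,0,0.006],[0,0,0],-1],
    [[0,0,0.004],[0,0,0],-1],
    [[0,0,0],[0,0,0],-1],
    [[0,0,0],[0,0,0],-1],
  ],
)

```text
t: 13.0
eef_pos: [0.5948, 0.0978, 0.0861]
ee_rot: [3.139, 0.001, 2.017]
force: [-12.0, 0.8, 31.7]
width: 0.0003
```

>>> step_arm(
  targets=[
    [[0,0,-0.008],[0,0,0],-1],
    [[0,0,-0.01],[0,0,0],-1],
    [[0,0,-0.01],[0,0,0],-1],
    [[0,0,-0.004],[0,0,0],-1],
    [[0,0,0],[0,0,0],-1],
    [[0,0,0],[0,0,0],-1],
    [[0,0,0],[0,0,0],-1],
    [[0,0,0],[0,0,0],-1],
  ],
)

```text
t: 13.8
eef_pos: [0.594, 0.0976, 0.1138]
ee_rot: [-3.14, -0.0, 2.016]
force: [0.3, -0.3, -1.2]
width: 0.0005
```

>>> step_arm(
  targets=[
    [[0,0,0.004],[0,0,0],-1],
    [[0,0,0.006],[0,0,0],-1],
    [[0,0,0.006],[0,0,0],-1],
    [[0,0,0.006],[0,0,0],-1],
    [[0,0,0.006],[0,0,0],-1],
    [[0,0,0.004],[0,0,0],-1],
    [[0,0,0],[0,0,0],-1],
    [[0,0,0],[0,0,0],-1],
  ],
)

```text
t: 14.6
eef_pos: [0.5948, 0.0978, 0.0861]
ee_rot: [3.139, 0.001, 2.017]
force: [-12.1, 0.7, 31.0]
width: 0.0004
```

>>> step_arm(
  targets=[
    [[0,0,-0.008],[0,0,0],-1],
    [[0,0,-0.01],[0,0,0],-1],
    [[0,0,-0.01],[0,0,0],-1],
    [[0,0,-0.01],[0,0,0],-1],
    [[0,0,-0.02],[0,0,0],-1],
    [[0,0,-0.03],[0,0,0],-1],
    [[0,0,-0.03],[0,0,0],-1],
    [[0,0,-0.01],[0,0,0],-1],
  ],
)

```text
t: 15.4
eef_pos: [0.5955, 0.0981, 0.2136]
ee_rot: [3.138, 0.001, 2.016]
force: [-0.0, 0.1, 0.4]
width: 0.0004
```

>>> step_arm(
  targets=[
    [[-0.012,-0.014,0],[0,0,0],-1],
    [[-0.025,-0.028,0],[0,0,0],-1],
    [[-0.031,-0.035,0],[0,0,0],-1],
    [[-0.031,-0.035,0],[0,0,0],-1],
    [[-0.031,-0.035,0],[0,0,0],-1],
    [[-0.031,-0.035,0],[0,0,0],-1],
    [[-0.031,-0.035,0],[0,0,0],-1],
    [[-0.031,-0.035,0],[0,0,0],-1],
  ],
)

```text
t: 16.2
eef_pos: [0.4604, -0.2136, 0.2094]
ee_rot: [-3.14, -0.001, 2.016]
force: [2.3, -0.7, 0.0]
width: 0.0006
```

>>> step_arm(
  targets=[
    [[-0.031,-0.035,0],[0,0,0],-1],
    [[-0.031,-0.035,0],[0,0,0],-1],
    [[-0.031,-0.035,0],[0,0,0],-1],
    [[-0.031,-0.035,0],[0,0,0],-1],
    [[-0.031,-0.035,0],[0,0,0],-1],
    [[-0.031,-0.035,0],[0,0,0],-1],
    [[-0.025,-0.028,0],[0,0,0],-1],
    [[-0.012,-0.014,0],[0,0,0],-1],
  ],
)

```text
t: 17.0
eef_pos: [0.3283, -0.5237, 0.2084]
ee_rot: [-3.14, -0.003, 2.013]
force: [-0.2, 0.6, -0.0]
width: 0.0005
```

```bash
python3 - <<'E'
from h import *
from station import arm
for n in ('top','side'):
    p,d=viewer.grab_frame(n); np.savez(f'{n}3.npz',p=p,d=d); cv2.imwrite(f"pics/{n}3.png",cv2.convertScaleAbs(p[:,:,::-1],alpha=1.4 if n=='top' else 1))
    if n=='top': cv2.imwrite('pics/z_top3.png',cv2.resize(cv2.convertScaleAbs(p[205:280,265:365,::-1],alpha=1.6),None,fx=6.5,fy=6.5,interpolation=cv2.INTER_CUBIC))
t=np.load('top3.npz'); print(dpt('top',(326,239),t['d']))
a=np.radians(-12); o=np.array([.5943,.0972]); yv=np.array([-np.sin(a),np.cos(a)])
print('expect tip top px',proj('top',[*(o+yv*.081),.052]),'side0',proj('top',[*(o+yv*.081),.03]))
s=arm.get_state();print(s['t'],s['eef_pos'],s['force'])
E
```

```text
[0.59510328 0.09786486 0.11249394]
expect tip top px [278.13542795 235.82759588] side0 [278.76033854 237.93423838]
17.1 [ 0.32858206 -0.52310849  0.20827847] [ 0.24804656  0.59444649 -0.87091394]
```

View pics/z_top3.png

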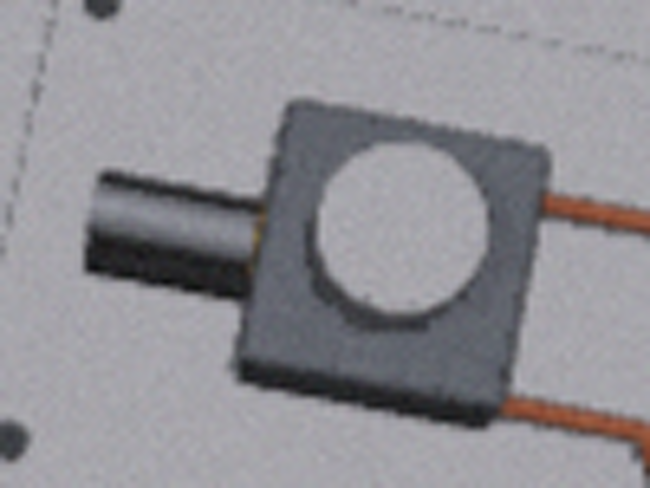

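View pics/top3.png

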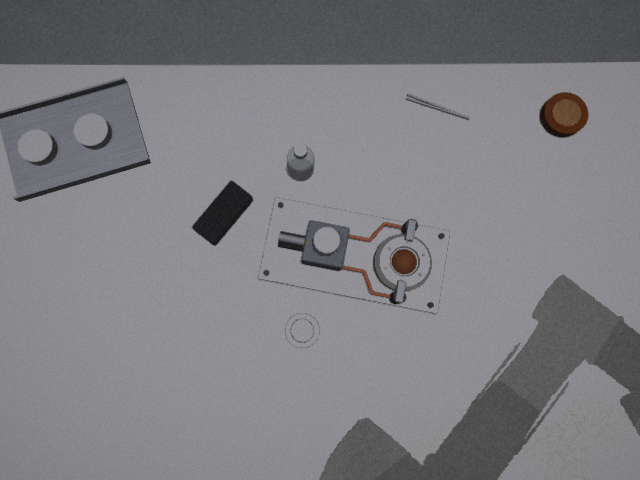

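View pics/side3.png

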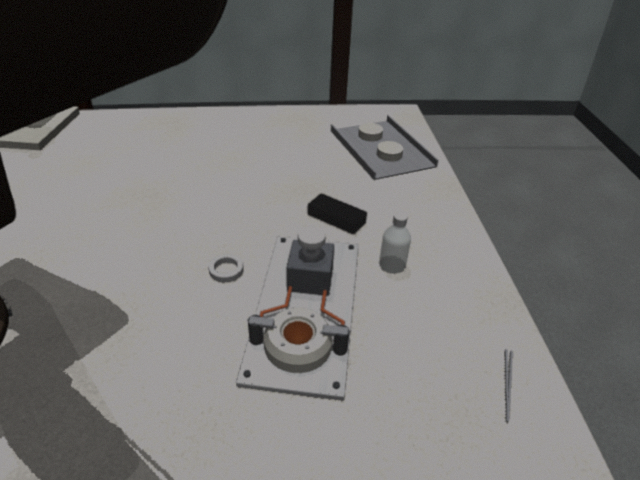

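The pin now covers the whole ledge. Its tip is at px (279,237), level with the ledge end at (279,240), and my projection for fully out was (278,236). The cap is up (depth reading 0.1125 m) and the bottle, ring and case sit at the same pixels as before. The robot is well clear, so I'll hand in.

```bash
python3 -c "
from station import ticket
print(ticket.job_done())"
```

```text
the job is handed in; nothing more can be done
None
```

The pin is fully out and the plunger is up. I handed the job in at about 17 s, with no verdict reported.

- **Pumping:** I made seven full strokes with the shut fingertips. Each reached the bottom stop at z = 0.086 m, with about 28–32 N vertical and 10–12 N sideways on the tool. Between strokes the fingertips rose clear of the cap, to z = 0.114 m.
- **Pin:** in the last top picture the tip is level with the ledge end, about 1 px (2 mm) from where I projected it. I could not check it during pumping because the arm hid it from above.
- **Plunger:** the cap is up. Its top read 0.1125 m in depth against the given 0.110 m, which I put down to depth noise.
- **Bystanders and robot:** the bottle, ring and case look to be at the same pixels as at the start. The robot is well clear of the station, with force readings within noise.

No check failed.

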